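# Set a loader valve to float and lock it there

### The job

The loader valve on the bench is locked in neutral by the T-handle plunger on its long end cap; it must be left locked in float. Pull that T-handle up, turn it and let it snap into its parked notch, push the same section's lever over the stiff detent into its float notch and let go, then turn the T-handle back and let the plunger drop fully home so that the lever is locked in float. Do not work the other two levers, do not knock the gauge, blocks or tray, and leave the loose fittings as they stand.

Things in the scene. Friction and masses are not known exactly. Their poses are not given: they have to be found in the camera images.
- bank: Valve bank in a steel drip tray, on the table. Origin: under the middle of the stack; +x runs from the levers to the end caps, +z up. Tray 360 x 310 mm, centred 20 mm along +x, rim 16 mm high. Three dark cast sections stand side by side at y = -50, 0, +50 mm between two 35 mm end blocks, tops 99 mm above the table. Lever at each section's -x end, end cap at +x.
- float_section: The valve section to work; it may be in any of the three places. Told by its longer end cap (ends 145 mm from the middle; the others 90 mm), which carries the T-handle. Cast body 90 x 49 x 85 mm; origin under its middle, 14 mm above the table; axes as the bank's. On every section two port adapters stand at x = -24 and +24 mm, 33 mm wide, tops 129 mm above the table.
- gauge (a point): Centre of the pressure gauge beside the stack: 63 mm across, 26 mm thick along the bank's x, top 188 mm above the table. Keep clear of it.
- float_pivot (a point): Pivot of the float section's lever: 65 mm to the -x side of the section's middle, 32 mm above the table. The pivot axis is the bank's y; the lever swings in the plane of the bank's x and z.
- float_lever_ball (a point): Centre of the black ball (28 mm across) on the float section's lever, 195 mm from the pivot. The stem under it is 10 mm thick. At joint 0 the stem leans 0.30 rad from upright toward the bank's -x, ball centre 218 mm above the table. The point's axes turn with the lever; at joint 0 they are the bank's.
- float_lever (a joint): Lever angle, rad: 0 neutral, grows as the ball moves toward the bank's +x (over the ports). Springs back with 1 to 4 N at the ball up to 0.26, then comes a stiffer detent, about 17 N at 0.29, easing off; let go past 0.43 it goes by itself into the float notch, where it rests at about 0.50 and holds against 10 N. Stops at -0.20 and 0.54. Locked, it moves no more than about 0.06.
- lock_handle (a point): Centre of the black T-handle bar of the lock plunger: 44 mm long, 12 mm wide, 16 mm high, on a 12 mm steel neck, 115 mm to the +x side of the float section's middle, 134 mm above the table when home. Site x along the bar (the bank's x at turn 0), z up. The neighbours' shorter caps are 80 mm high.
- lock_collar (a point): Top of the notched steel collar under the T-handle, on the plunger's vertical axis, 110 mm above the table; the collar is 33 mm across.
- lock_lift (a joint): How far the plunger is pulled up, m: 0 fully home (pin in a spool groove, lever locked), about 0.0075 resting in the parked notch (lever free), stop 0.0135. Spring 5 N down at home, 12 N at the stop. Must be lifted over 0.011 to turn across the ridge between the notches. The spool has one groove for neutral and one for float; elsewhere the pin rides on it at 0.006.
- lock_turn (a joint): Turn of the T-handle, rad, positive counter-clockwise from above: 0 home notch (plunger can drop fully), 1.20 parked notch (held up). Each notch has about 0.1 rad of play; stops at -0.08 and 1.28. Turns easily once lifted, not at all unlifted. Let go over a notch, it snaps in.
- lever_a_ball (a point): Centre of the ball on one plain section's lever: same size and height as the float section's lever, 50 or 100 mm beside it. Leave it alone.
- lever_a (a joint): Angle of that plain lever, rad: 0 neutral, sprung back to neutral.
- lever_b_ball (a point): Centre of the ball on the other plain section's lever, the same. Leave it alone.
- lever_b (a joint): Angle of that other plain lever, rad: 0 neutral, sprung back to neutral.
- big_nipple: Loose galvanised hexagon pipe nipple standing on the table, 48 mm across (58 over the hexagon), 72 mm high; origin under its middle. A bystander.
- brass_nipple: Loose brass hexagon nipple standing in the tray, 26 mm across (32 over the hexagon), 42 mm high; origin under its middle. A bystander.
- elbow: Loose galvanised pipe elbow lying in the tray, legs 43 mm long along its +x and +y, 43 mm high; origin under the corner. A bystander.
- tee: Loose galvanised pipe tee lying on the table, legs 39 mm long along its x, -x and y, 43 mm high; origin under the crossing. A bystander.
- hose_tail: Loose steel hose tail standing in the tray, 30 mm across its hexagon, 55 mm high; origin under its middle. A bystander.
- pipe_piece: Loose length of galvanised pipe standing on end on the table, 34 mm across, 150 mm high; origin under its middle. A bystander, easily knocked over.
- spanner: Loose spanner, 170 mm long along its x, lying flat on the table; origin under its middle. A bystander.
- hex_bush: Loose brass hexagon bush standing in the tray, 48 mm across, 30 mm high; origin under its middle. A bystander.

How it is judged:
By the outcome, as a careful person would: the job done as asked, in the order asked, and still so for the second after the job is handed in, with the robot touching nothing.
It also fails if it takes over 61 s, if anything falls off the work surface, if the arm or the gripper's body presses on something with over 40 N, if the wrist force passes 120 N, or if a joint passes its speed limit or range.

### The arm

A 6-joint arm with a two-finger parallel gripper is mounted at the origin on the work surface. World frame = base frame: x ahead of the robot, y to its left, z up, the work surface at z = 0. Lengths are in mm, angles in rad, forces in N, time in s.
With the tool pointing down it reaches from about 275 to 1000 mm from the base axis. Payload 8.4 kg.
Tool frame: the origin (TCP) lies between the finger pads; the fingertips stand 22 mm ahead of it and the grasp point (between the pads) lies 3 mm ahead of it; z points along the fingers, y is the line along which they close (so a half turn about z gives the same grasp; the last joint's range is limited). The gripper opens to 85 mm and grips with 20 to 120 N. Pads are 22 mm wide; open, the fingers measure 114 mm over their backs; the gripper's body (76 mm by 85 mm) begins 54 mm behind the grasp point. The pads swing forward as they close: fully open they stand 13 mm farther back than shut.
Start: joints at [1.178, 0.353, 1.633, -0, 1.155, -0.002], TCP at [238.079, 577.881, 253.281] pointing down, gripper open.
Joint ranges: [-2.63, 2.63], [-0.92, 2.1], [0.06, 2.66], [-1.3, 4.44], [0, 2.69], [-3.02, 3.02]. Speed limits (rad/s): [2.22, 2.22, 2.79, 3.14, 3.14, 3.14].

### API

Orientations are given as [roll, pitch, yaw] about the fixed x, y, z axes, in that order (R = Rz(yaw) Ry(pitch) Rx(roll)).
In Python, from rig import r, grab_frame gives the robot as it stands.
- The arm moves only by the shell command python3 -m inch 'ROWS' [FORCE]. ROWS is JSON, a list of rows, each a list of 7 numbers: the turn, a rotation vector about the tool's x, y, z as a fraction of full scale, then the shift along the tool's x, y, z as a fraction of full scale, then the closure, from 0 (fully open) to 1 (shut). In form: [[rx, ry, rz, dx, dy, dz, fingers], ...]. A call has 1 to 8 rows; each row shifts and turns the commanded pose from where the row before left it, along the tool's axes as they then stand; what a row does not reach is not made up. Full scale, the value 1, is 2.5 cm for a shift and pi rad for a turn. A row lasts 1/12 s, in which the tool goes at most 41.7 mm and 7.16 degrees, less where a joint would pass 70% of its speed; a pose out of reach is approached as far as the arm can. A call with a number of a shift or a turn outside -1 to 1 is refused whole. A call with a gripper value outside its range is refused whole. The fingers move at their own pace and stop on an object; FORCE is the grip in N (left out, the last holds). Time passes only in rows, so rows that do not move let the fingers close. It gives the time, the measured TCP pose, the force, the opening and the grip force at its end, in the units of the state.
- r.sense(): the state, without advancing time (a new reading comes with each control period).
- grab_frame(name): name is "side" or "top" or "wrist"; returns a dict with "pixels" (384x512x3 uint8, red, green, blue), "z_map" (384x512 float32, mm along the optical axis (not along the pixel's ray), 0 where there is no reading), "vertical_fov" (degrees; the focal length in pixels is half the picture's height over the tangent of half this angle, whatever the lens; pixels are square), "cx", "cy" (the principal point, pixels), "dist" ([k1, k2, p1, p2, k3] as OpenCV has them; the pictures are not rectified), "cam_to_world" (4x4, takes a point from camera to world coordinates). Camera axes: x right, y down, z forward; pixel columns grow to the right and rows downward; lengths in mm; the calibration is good to about 2 mm. A picture is of the moment at which its call begins.
- r.sign_off(): hands the job in; it is judged then, once.
The state is a dict: "clock": time; "qpos": joint angles; "qvel": joint speeds; "joint_efforts": joint torques, N m; "eef_pos": TCP position; "tcp_rot": TCP orientation; "contact_force": force on the tool from outside, world axes, zero at the start; "wrist_torque": the same for the moment, N m; "opening": opening from 0.0 (shut) to 1.0 (fully open); "grasp_force": force on a finger pad.
Only numpy, scipy, OpenCV 4.12 (cv2) and the standard library are available. Lean on these libraries where they do the work, as an engineer would, in place of code of your own. Each camera call takes 0.05 s, during which the arm holds its last target. There are 200 camera calls.

## Working session

There is one attempt and no reset: what is moved stays moved. The work goes in short steps, Python scripts to look and compute and a shell command to move; the robot and the scene stay as the last step left them, time stands still between calls to the robot, and variables do not carry over. Pictures are saved under pics/ and viewed, at most 12 in all, crops included, and the job is handed in when it is done.

```bash
ls; mkdir -p pics; cat > h.py <<'E'
import numpy as np,cv2
from rig import r,grab_frame
def cam(f):
    H,W=f["pixels"].shape[:2]; fl=H/2/np.tan(np.radians(f["vertical_fov"])/2)
    return np.array([[fl,0,f["cx"]],[0,fl,f["cy"]],[0,0,1]]),np.array(f["dist"],float)
def ray(f,u,v):
    K,d=cam(f); p=cv2.undistortPoints(np.array([[[u,v]]],float),K,d)[0,0]
    return np.array([p[0],p[1],1.])
def pt(f,u,v,z=None,w=1):
    """world point by depth, or on plane z"""
    T=np.array(f["cam_to_world"]); q=ray(f,u,v)
    if z is None:
        D=f["z_map"][int(round(v))-w:int(round(v))+w+1,int(round(u))-w:int(round(u))+w+1]; s=np.median(D[D>0])
    else: s=(z-T[2,3])/(T[:3,:3]@q)[2]
    return T[:3,:3]@(q*s)+T[:3,3]
def proj(f,P):
    T=np.array(f["cam_to_world"]);K,d=cam(f); p=T[:3,:3].T@(np.array(P,float)-T[:3,3])
    return cv2.projectPoints(p.reshape(1,1,3),np.zeros(3),np.zeros(3),K,d)[0].ravel()
def save(f,n,box=None,s=1):
    a=f["pixels"][...,::-1]
    if box: a=a[box[1]:box[3],box[0]:box[2]]
    cv2.imwrite("pics/"+n+".png",cv2.resize(a,None,fx=s,fy=s,interpolation=cv2.INTER_CUBIC))
E
python3 - <<'E'
from h import *
import pickle
a=grab_frame("top");b=grab_frame("side");pickle.dump((a,b),open("f0.pkl","wb"))
im=np.vstack([a["pixels"],b["pixels"]])
save(a,"top0",None,1.5);save(b,"side0",None,1.5)
for f in(a,b):print(np.array(f["cam_to_world"]).round(2).tolist(),f["vertical_fov"],f["dist"])
s=r.sense();print(s)
E
```

```text
pics
[[-0.01, -1.0, 0.07, 510.81], [-1.0, 0.01, -0.04, 74.99], [0.03, -0.07, -1.0, 1154.1], [0.0, 0.0, 0.0, 1.0]] 51.33675542001041 [0.00185183 0.         0.         0.         0.        ]
[[-0.99, -0.1, 0.1, 522.17], [-0.14, 0.69, -0.71, 595.07], [0.0, -0.72, -0.7, 651.95], [0.0, 0.0, 0.0, 1.0]] 56.98129769858748 [-0.03677907  0.          0.          0.          0.        ]
{'clock': 0.1, 'qpos': array([ 1.17757346e+00,  3.53604988e-01,  1.63403142e+00, -1.94881153e-05,
        1.15521099e+00, -2.41488543e-03]), 'qvel': array([-0.00034306, -0.00204553, -0.0021831 ,  0.00061514,  0.00094811,
       -0.00131515]), 'joint_efforts': array([ 3.12409858e-03, -6.06359267e+01, -3.42824650e+01,  2.73165188e-04,
        3.98748482e-03,  9.09454911e-06]), 'eef_pos': array([237.9498216 , 577.51152687, 252.63256827]), 'tcp_rot': array([-3.14033786e+00,  1.47892794e-05,  2.75079256e+00]), 'contact_force': array([0.16096032, 0.04225097, 0.60405661]), 'wrist_torque': array([-0.00968628,  0.00330629, -0.02495432]), 'grasp_force': 0.0, 'opening': 1.00131877738941}
```

View pics/top0.png

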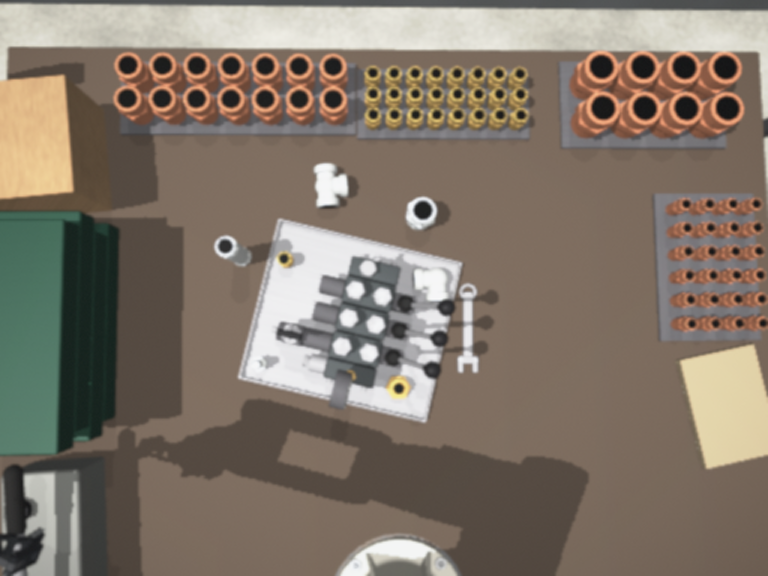

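View pics/side0.png

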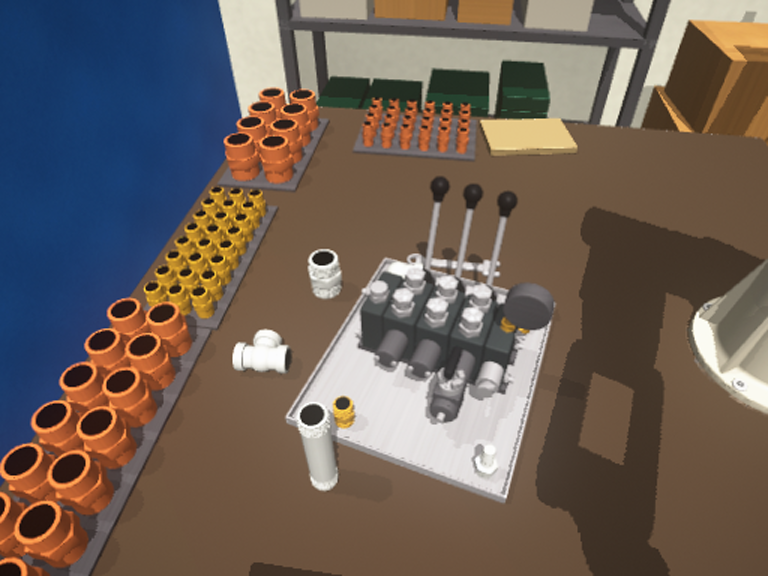

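The float section (long cap with the T-handle) is the one nearest the robot, beside the gauge. In top0, tray corners are at (279,220), (462,262), (427,421) and (239,378), the T-handle at about (290,333) and the balls at (446,307), (440,339) and (432,370), all in 1.5x pixels.

```bash
python3 - <<'E'
from h import *
import pickle
a,b=pickle.load(open("f0.pkl","rb"))
C=[pt(a,u/1.5,v/1.5,16) for u,v in[(279,220),(462,262),(427,421),(239,378)]]
C=np.array(C);print(C.round(0).tolist())
x=((C[0]-C[1])+(C[3]-C[2]))[:2];yaw=np.arctan2(x[1],x[0]);ex=x/np.linalg.norm(x);ey=np.array([-ex[1],ex[0]])
o=C.mean(0)[:2]-20*ex;print("yaw",yaw,"o",o, [np.linalg.norm(C[i]-C[i-1]).round(0) for i in range(4)])
def bw(p):return np.r_[o+ex*p[0]+ey*p[1],p[2]]
ball=lambda z:pt(a,*z,218)
for u,v in[(446,307),(440,339),(432,370)]:
  p=pt(a,u/1.5,v/1.5,218);q=p[:2]-o;print("ball",p.round(0),(q@ex).round(1),(q@ey).round(1), "exp x",-65-195*np.sin(.3))
for n,P in dict(handle=(115,50,134),ball=(-122.6,50,218)).items():
  w=bw(P);print(n,w.round(1),(proj(a,w)*1.5).round(0),(proj(b,w)*1.5).round(0))
save(a,"topc",(140,130,340,290),4);save(b,"sidec",(190,100,390,340),2.5)
p=pt(a,342/1.5,388/1.5,175);q=p[:2]-o;print("gauge",p,q@ex,q@ey)
E
```

```text
[[720.0, 220.0, 16.0], [637.0, -130.0, 16.0], [337.0, -58.0, 16.0], [421.0, 294.0, 16.0]]
yaw 1.3373007341579877 o [524.07013407  62.12708995] [np.float64(307.0), np.float64(359.0), np.float64(309.0), np.float64(361.0)]
ball [544. -67. 218.] -120.8 -49.0 exp x -122.62644029896121
ball [494. -56. 218.] -122.4 1.9 exp x -122.62644029896121
ball [446. -43. 218.] -120.5 51.6 exp x -122.62644029896121
handle [502.  185.6 134. ] [290. 335.] [455. 361.]
ball [447.1 -45.6 218. ] [434. 369.] [507. 200.]
gauge [415.76427675  97.82837269 175.        ] 9.672703028332737 113.62736965630855
```

View pics/topc.png

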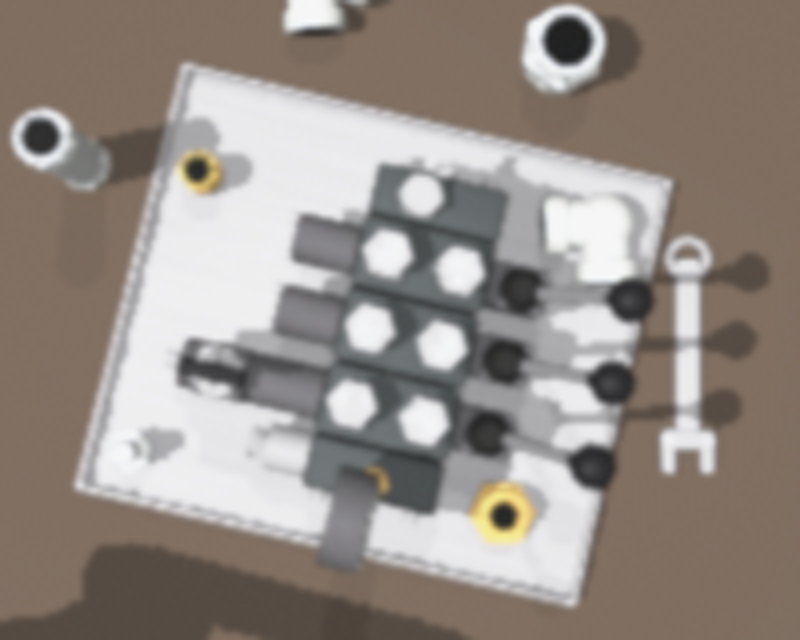

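View pics/sidec.png

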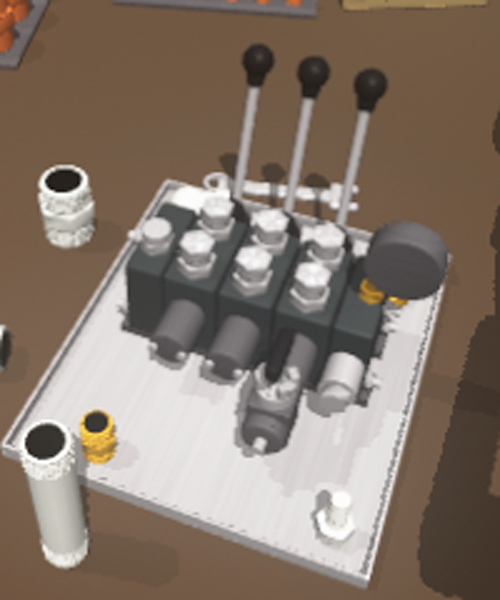

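The crop confirms the pose: the bar centre is at crop (213,368), along the bank's x, and the float ball is at (593,467). Both agree with the fit to about 3 mm. I'll move above the handle now.

```bash
cat >> h.py <<'E'
from scipy.spatial.transform import Rotation as R
YAW=1.3373; O=np.array([524.07,62.13]); ex=np.array([np.cos(YAW),np.sin(YAW)]); ey=np.array([-ex[1],ex[0]])
def bw(x,y,z): return np.r_[O+ex*x+ey*y,z]
def bank(P): q=np.array(P[:2])-O; return np.round([q@ex,q@ey,P[2]],1)
def go(P,yaw):
    s=r.sense(); M=R.from_euler("xyz",s["tcp_rot"]); T=R.from_euler("xyz",[np.pi,0,yaw])
    print("t",s["clock"],"bank",bank(s["eef_pos"]),"yaw",s["tcp_rot"],"F",s["contact_force"].round(1),"open",s["opening"])
    print("shift/25 (old axes)",(M.inv().apply(P-s["eef_pos"])/25).round(3),"turn/pi",((M.inv()*T).as_rotvec()/np.pi).round(4),"shift in new axes",(T.inv().apply(P-s["eef_pos"])/25).round(3))
E
python3 -m inch '[[0,0,0,-0.8,-0.53,0,0],[0,0,0,-1,-0.67,0,0],[0,0,0,-1,-0.67,0,0],[0,0,0,-1,-0.67,0,0],[0,0,0,-1,-0.67,0,0],[0,0,0,-1,-0.67,0,0],[0,0,0,-1,-0.67,0,0],[0,0,0,-1,-0.67,0,0]]' 60
python3 -m inch '[[0,0,0,-1,-0.67,0,0],[0,0,0,-1,-0.67,0,0],[0,0,0,-1,-0.67,0,0],[0,0,0,-1,-0.67,0,0],[0,0,0,-1,-0.67,0,0],[0,0,0,-1,-0.67,0,0],[0,0,0,-1,-0.67,0,0],[0,0,0,-0.5,-0.33,0,0]]'
python3 -m inch '[[0,0,0.037,0,0,0,0],[0,0,0.037,0,0,0,0],[0,0,0.037,0,0,0,0],[0,0,0.037,0,0,0,0],[0,0,0.037,0,0,0,0],[0,0,0.037,0,0,0,0],[0,0,0.037,0,0,0,0],[0,0,0.037,0,0,0,0]]'
python3 -m inch '[[0,0,0.037,0,0,0,0],[0,0,0.037,0,0,0,0],[0,0,0.037,0,0,0,0],[0,0,0.037,0,0,0,0],[0,0,0,0,0,0,0],[0,0,0,0,0,0,0]]'
python3 - <<'E'
from h import *
go(bw(115,50,200),YAW)
f=grab_frame("wrist");save(f,"w1",None,1.5);import pickle;pickle.dump(f,open("w1.pkl","wb"))
print((proj(f,bw(115,50,142))*1.5).round(0),np.array(f["cam_to_world"])[:3,3])
E
```

```text
clock: 0.77
eef_pos: [369.1, 381.5, 253.0]
tcp_rot: [-3.141, -0.0, 2.751]
contact_force: [1.1, 0.9, 0.2]
opening: 1.004
grasp_force: 0.0
clock: 1.43
eef_pos: [495.4, 192.9, 253.1]
tcp_rot: [-3.141, 0.0, 2.75]
contact_force: [0.3, 1.0, -0.1]
opening: 1.002
grasp_force: 0.0
clock: 2.1
eef_pos: [494.0, 195.4, 253.0]
tcp_rot: [-3.141, 0.0, 1.815]
contact_force: [0.1, 0.4, 0.5]
opening: 1.001
grasp_force: 0.0
clock: 2.6
eef_pos: [494.1, 195.4, 253.1]
tcp_rot: [-3.141, 0.0, 1.36]
contact_force: [-0.6, 0.2, -0.5]
opening: 1.001
grasp_force: 0.0
t 2.6 bank [122.7  60.  253.1] yaw [-3.14117361e+00  2.96183009e-04  1.35952480e+00] F [-0.6  0.2 -0.5] open 1.0010212754882404
shift/25 (old axes) [-0.315  0.395  2.122] turn/pi [-0.0001  0.0001  0.0071] shift in new axes [-0.307  0.401  2.122]
[401. 303.] [510.22083051 273.02277396 373.09548913]
```

View pics/w1.png

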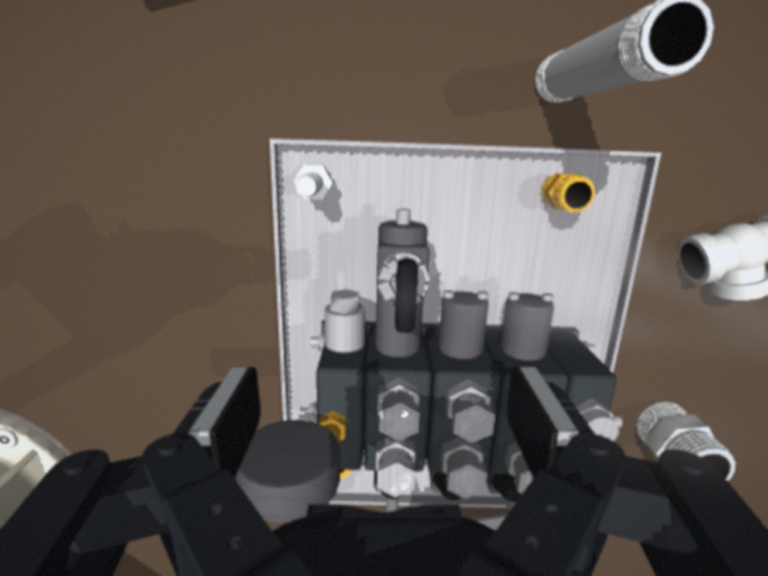

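The bar is at about (406,295) in w1, near the predicted (401,303). I'll refine it from the depth map.

```bash
cat >> h.py <<'E'
def cloud(f):
    K,d=cam(f);H,W=f["z_map"].shape;v,u=np.mgrid[:H,:W]
    p=cv2.undistortPoints(np.stack([u,v],-1).reshape(-1,1,2).astype(float),K,d)[:,0]
    z=f["z_map"].ravel();T=np.array(f["cam_to_world"])
    P=(np.c_[p,np.ones(len(p))]*z[:,None])@T[:3,:3].T+T[:3,3];P[z==0]=np.nan
    q=P[:,:2]-O
    return np.c_[q@ex,q@ey,P[:,2]].reshape(H,W,3)
E
python3 - <<'E'
from h import *
import pickle
f=pickle.load(open("w1.pkl","rb"));B=cloud(f)
m=(abs(B[...,0]-115)<35)&(abs(B[...,1]-50)<30)&(B[...,2]>134)&(B[...,2]<155)
P=B[m];print(len(P),np.percentile(P,[2,10,50,90,98],axis=0).round(1))
t=P[P[:,2]>np.percentile(P[:,2],90)-3];c,_,ang=cv2.minAreaRect(t[:,:2].astype(np.float32));print(c,_,ang,t.mean(0))
v=np.linalg.svd(t[:,:2]-t[:,:2].mean(0),full_matrices=False)[2][0];print(v)
a,b=pickle.load(open("f0.pkl","rb"))
for n,g in(("top",a),("side",b)):
  B=cloud(g);m=(abs(B[...,0]-115)<35)&(abs(B[...,1]-50)<25)&(B[...,2]>134)&(B[...,2]<155);P=B[m];print(n,len(P),P.mean(0).round(1),P.min(0).round(1),P.max(0).round(1))
  m=(abs(B[...,0]+122)<30)&(abs(B[...,1]-50)<25)&(B[...,2]>205)&(B[...,2]<245);P=B[m];print(n,"ball",len(P),P.mean(0).round(1),P.min(0).round(1),P.max(0).round(1))
E
```

```text
662 [[ 97.8  41.7 136.3]
 [101.6  42.9 138.4]
 [119.3  47.6 140.8]
 [135.8  52.2 141.8]
 [138.5  53.2 142.4]]
(117.56307983398438, 47.373558044433594) (11.252132415771484, 42.818050384521484) 89.72222900390625 [118.2159025   47.4340561  140.89249185]
[-0.99999181  0.0040483 ]
top 85 [117.3  48.4 141.3] [ 94.9  42.2 135.2] [140.3  54.5 149. ]
top ball 110 [-119.4   49.9  227.5] [-133.8   37.1  220.3] [-107.2   63.5  234.7]
side 138 [121.7  48.7 141.3] [ 97.4  42.1 134.7] [140.6  54.2 145.6]
side ball 152 [-111.7   49.3  222.1] [-126.5   35.6  205.2] [-105.    62.2  234. ]
```

```bash
python3 -m inch '[[0,0,0.0071,-0.22,0.48,0,0],[0,0,0,0,0,0.4,0],[0,0,0,0,0,0.8,0],[0,0,0,0,0,0.8,0],[0,0,0,0,0,0.7,0],[0,0,0,0,0,0.3,0],[0,0,0,0,0,0,0]]'
python3 - <<'E'
from h import *
go(bw(117.3,47.9,140),YAW)
f=grab_frame("wrist");B=cloud(f)
m=(abs(B[...,0]-115)<35)&(abs(B[...,1]-50)<20)&(B[...,2]>138)&(B[...,2]<150)
P=B[m];print(len(P),cv2.minAreaRect(P[:,:2].astype(np.float32)),P.mean(0))
save(f,"w2",None,1.5)
E
```

```text
clock: 3.23
eef_pos: [503.7, 186.9, 176.0]
tcp_rot: [-3.138, 0.002, 1.334]
contact_force: [-0.2, -0.1, -0.5]
opening: 0.999
grasp_force: 0.0
t 3.2333 bank [116.6  48.7 176. ] yaw [-3.13845007e+00  2.16594658e-03  1.33415386e+00] F [-0.2 -0.1 -0.5] open 0.9994993016300255
shift/25 (old axes) [0.029 0.036 1.442] turn/pi [-0.001   0.0007 -0.001 ] shift in new axes [0.026 0.031 1.442]
1198 ((117.56944274902344, 47.23502731323242), (11.760720252990723, 42.952049255371094), 89.43411254882812) [118.73988106  47.32568806 140.7185684 ]
```

View pics/w2.png

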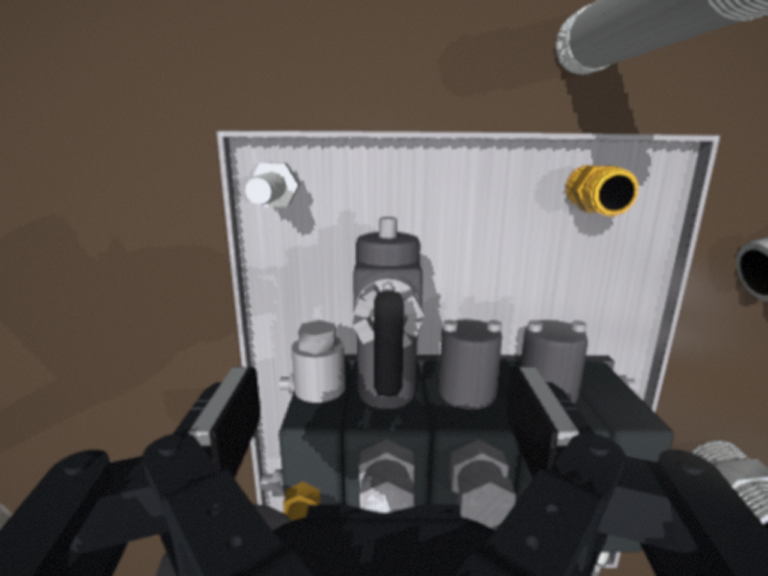

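The bar is centred between the pads: bar at x≈389, pads at 257 and 520. I'll descend and close on it.

```bash
python3 -m inch '[[0,0,0,0.03,0.02,0.4,0],[0,0,0,0,0,0.5,0],[0,0,0,0,0,0.4,0],[0,0,0,0,0,0.14,0],[0,0,0,0,0,0,0.5],[0,0,0,0,0,0,0.8],[0,0,0,0,0,0,1],[0,0,0,0,0,0,1]]' 60
python3 -m inch '[[0,0,0,0,0,0,1],[0,0,0,0,0,0,1],[0,0,0,0,0,0,1],[0,0,0,0,0,0,1]]'
python3 -c "
from h import *
go(bw(117.3,47.9,152.5),YAW)"
```

```text
clock: 3.95
eef_pos: [505.9, 188.3, 142.9]
tcp_rot: [3.141, -0.001, 1.334]
contact_force: [-0.8, -0.5, 0.0]
opening: 0.455
grasp_force: 0.0
clock: 4.28
eef_pos: [505.8, 188.3, 142.8]
tcp_rot: [3.141, -0.0, 1.334]
contact_force: [-0.4, -0.5, 4.8]
opening: 0.124
grasp_force: 60.5
t 4.2833 bank [118.5  46.9 142.8] yaw [ 3.14073859e+00 -4.95757629e-04  1.33360806e+00] F [-0.4 -0.5  4.8] open 0.12417095514806557
shift/25 (old axes) [-0.047 -0.038 -0.388] turn/pi [ 0.0003 -0.0002 -0.0012] shift in new axes [-0.047 -0.039 -0.388]
```

```bash
python3 -m inch '[[0,0,0,0,0,-0.1,1],[0,0,0,0,0,-0.1,1],[0,0,0,0,0,-0.1,1],[0,0,0,0,0,-0.1,1],[0,0,0,0,0,-0.08,1],[0,0,0,0,0,0,1],[0,0,0,0,0,0,1]]'
python3 -c "
from h import *
go(bw(117.3,47.9,155.3),YAW)"
```

```text
clock: 4.87
eef_pos: [505.4, 188.1, 154.1]
tcp_rot: [-3.142, 0.0, 1.334]
contact_force: [5.0, 1.7, -11.5]
opening: 0.127
grasp_force: 58.4
t 4.8667 bank [118.2  47.3 154.1] yaw [-3.14151064e+00  1.13172414e-04  1.33360260e+00] F [  5.    1.7 -11.5] open 0.12740466516256613
shift/25 (old axes) [-0.037 -0.023 -0.049] turn/pi [-0.      0.     -0.0012] shift in new axes [-0.037 -0.023 -0.049]
```

```bash
python3 -m inch '[[0,0,-0.01,0,0,-0.02,1],[0,0,-0.03,0,0,0,1],[0,0,-0.035,0,0,0,1],[0,0,-0.035,0,0,0,1],[0,0,-0.035,0,0,0,1],[0,0,-0.035,0,0,0,1],[0,0,-0.035,0,0,0,1],[0,0,-0.035,0,0,0,1]]'
python3 -c "
from h import *
go(bw(117.3,47.9,155.3),YAW+1.2);print(r.sense()['wrist_torque'])"
```

```text
clock: 5.53
eef_pos: [505.1, 188.1, 154.4]
tcp_rot: [-3.141, -0.0, 2.124]
contact_force: [3.6, 0.4, -12.2]
opening: 0.129
grasp_force: 58.4
t 5.5333 bank [118.1  47.6 154.4] yaw [-3.14075195e+00 -2.40289101e-04  2.12438926e+00] F [  3.6   0.4 -12.2] open 0.12876834401186082
shift/25 (old axes) [-0.015 -0.031 -0.038] turn/pi [-2.000e-04 -1.000e-04 -1.314e-01] shift in new axes [-0.001 -0.035 -0.038]
[ 0.14506929 -0.68803119  0.00732489]
```

```bash
python3 -m inch '[[0,0,-0.035,0,0,0,1],[0,0,-0.035,0,0,0,1],[0,0,-0.035,0,0,0,1],[0,0,-0.027,0,0,0,1],[0,0,0,0,0,0,1],[0,0,0,0,0,0,1]]'
python3 -c "
from h import *
go(bw(117.3,47.9,150),YAW+1.2);print(r.sense()['wrist_torque'])"
python3 -m inch '[[0,0,0,0,0,0.1,1],[0,0,0,0,0,0.1,1],[0,0,0,0,0,0,1],[0,0,0,0,0,0,1]]'
python3 -c "
from h import *
go(bw(117.3,47.9,150),YAW+1.2);print(r.sense()['wrist_torque'])"
```

```text
clock: 6.03
eef_pos: [505.0, 188.0, 154.4]
tcp_rot: [-3.141, -0.001, 2.531]
contact_force: [2.7, 0.2, -12.2]
opening: 0.127
grasp_force: 58.4
t 6.0333 bank [118.   47.7 154.4] yaw [-3.14063682e+00 -6.08956841e-04  2.53098160e+00] F [  2.7   0.2 -12.2] open 0.12722690149961907
shift/25 (old axes) [-0.002 -0.029  0.176] turn/pi [-0.0003 -0.0002 -0.002 ] shift in new axes [-0.002 -0.029  0.176]
[ 0.04354807 -0.538629    0.01689761]
clock: 6.37
eef_pos: [505.3, 188.1, 150.1]
tcp_rot: [-3.141, -0.0, 2.533]
contact_force: [0.1, -1.2, -2.1]
opening: 0.123
grasp_force: 59.8
t 6.3667 bank [118.2  47.4 150.1] yaw [-3.14124644e+00 -1.97399369e-04  2.53287404e+00] F [ 0.1 -1.2 -2.1] open 0.12300029415231184
shift/25 (old axes) [ 0.005 -0.039  0.003] turn/pi [-0.0001 -0.0001 -0.0014] shift in new axes [ 0.005 -0.039  0.003]
[-0.21597607  0.10690834 -0.03826806]
```

```bash
python3 -m inch '[[0,0,0,0,0,0,0.6],[0,0,0,0,0,0,0.3],[0,0,0,0,0,0,0.2],[0,0,0,0,0,0,0.2],[0,0,0,0,0,-0.4,0.2],[0,0,0,0,0,-0.8,0.2],[0,0,0,0,0,-1,0.2],[0,0,0,0,0,-1,0.2]]'
python3 -m inch '[[0,0,0,0,0,-1,0.2],[0,0,0,0,0,-0.6,0.2],[0,0,0,0,0,-0.4,1],[0,0,0,0,0,0,1],[0,0,0,0,0,0,1]]'
python3 - <<'E'
from h import *
f=grab_frame("wrist");save(f,"w3",None,1.5)
B=cloud(f);m=(abs(B[...,0]-115)<35)&(abs(B[...,1]-48)<30)&(B[...,2]>140)&(B[...,2]<165);P=B[m];print(len(P),cv2.minAreaRect(P[:,:2].astype(np.float32)),P.mean(0))
go(bw(-170,50,280),YAW+np.pi/2)
E
```

```text
clock: 7.03
eef_pos: [505.1, 188.1, 231.1]
tcp_rot: [-3.141, -0.0, 2.534]
contact_force: [0.5, 0.9, 0.1]
opening: 0.806
grasp_force: 0.0
clock: 7.45
eef_pos: [505.4, 188.2, 280.0]
tcp_rot: [3.141, 0.0, 2.534]
contact_force: [-0.4, 0.3, -1.0]
opening: 0.383
grasp_force: 0.0
584 ((116.83515167236328, 48.14704132080078), (43.4705924987793, 11.334390640258789), 68.69749450683594) [117.42432556  49.41514345 147.39756059]
t 7.5 bank [118.   47.7 279.1] yaw [-3.14076231e+00 -5.72553528e-04  2.53370008e+00] F [-0.8 -0.1  0.2] open 0.2972361240384884
shift/25 (old axes) [ -4.128 -10.756  -0.03 ] turn/pi [-0.0002 -0.0002 -0.1192] shift in new axes [  0.092 -11.521  -0.037]
```

View pics/w3.png

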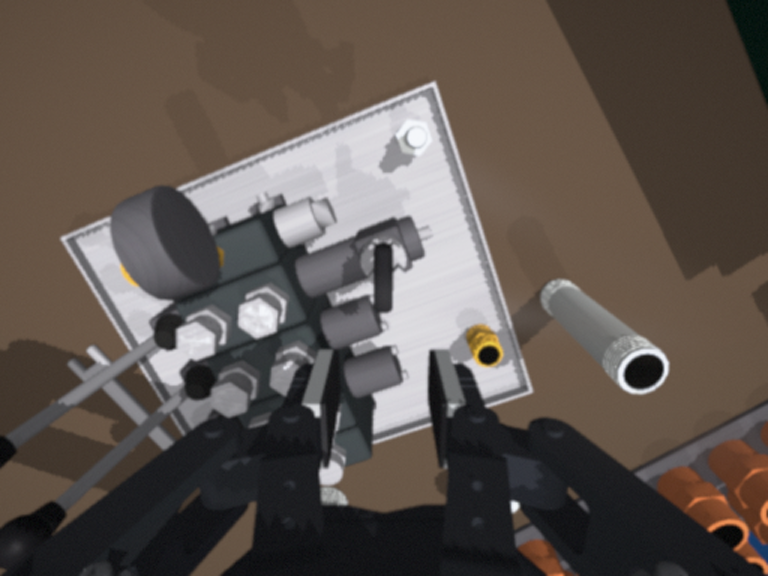

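The T-handle is turned 68.7° (1.20 rad) and about 7 mm up, so it is parked. Next is the lever.

```bash
python3 -m inch '[[0,0,-0.03,0,0,0,1],[0,0,-0.03,0,0,0,1],[0,0,-0.03,0,0,0,1],[0,0,-0.029,0,0,0,1],[0,0,0,0,-0.5,0,1],[0,0,0,0,-1,0,1],[0,0,0,0,-1,0,1],[0,0,0,0,-1,0,1]]'
python3 -m inch '[[0,0,0,0.05,-1,0,1],[0,0,0,0,-1,0,1],[0,0,0,0,-1,0,1],[0,0,0,0,-1,0,1],[0,0,0,0,-1,0,1],[0,0,0,0,-1,0,1],[0,0,0,0,-1,0,1],[0,0,0,0,-1,0,1]]'
python3 -m inch '[[0,0,0,0,-0.2,0,1],[0,0,0,0,0,0,1]]'
python3 - <<'E'
from h import *
go(bw(-165,49,230),YAW+np.pi/2)
f=grab_frame("side");B=cloud(f)
m=(abs(B[...,0]+120)<28)&(abs(B[...,1]-49)<22)&(B[...,2]>205)&(B[...,2]<240)
P=B[m]
from scipy.optimize import least_squares as L
s=L(lambda c:np.linalg.norm(P-c,axis=1)-14,[-120,49,218],loss="soft_l1");print(len(P),s.x,abs(s.fun).mean())
save(f,"s4",(190,80,400,260),3)
E
```

```text
clock: 8.17
eef_pos: [483.9, 101.6, 278.5]
tcp_rot: [-3.14, -0.002, 2.905]
contact_force: [0.5, 0.1, 0.4]
opening: 0.002
grasp_force: 0.0
clock: 8.83
eef_pos: [436.0, -92.6, 278.8]
tcp_rot: [-3.141, -0.002, 2.905]
contact_force: [1.3, -0.4, -0.4]
opening: -0.005
grasp_force: 0.0
clock: 9.0
eef_pos: [435.2, -97.5, 279.0]
tcp_rot: [-3.141, -0.002, 2.903]
contact_force: [-0.5, -1.1, -0.3]
opening: 0.002
grasp_force: 0.0
t 9.0 bank [-175.8   49.5  279. ] yaw [-3.14131565e+00 -1.63099479e-03  2.90274099e+00] F [-0.5 -1.1 -0.3] open 0.0016912540308391152
shift/25 (old axes) [-0.022  0.433  1.959] turn/pi [-0.0001 -0.0005 -0.0017] shift in new axes [-0.021  0.433  1.959]
154 [-119.55409656   48.36721542  218.72077871] 0.9581093057400238
```

View pics/s4.png

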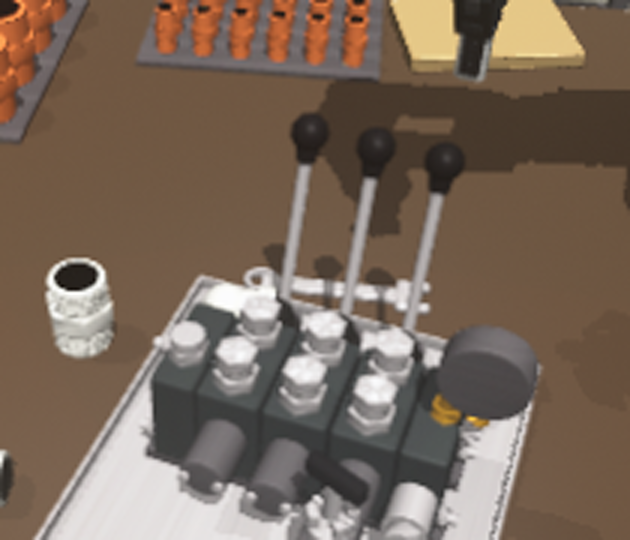

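```bash
python3 -m inch '[[0,0,0,-0.04,0,0.5,1],[0,0,0,0,0,0.8,1],[0,0,0,0,0,0.58,1],[0,0,0,0,0,0,1],[0,0,0,0,0.3,0,1],[0,0,0,0,0.4,0,1],[0,0,0,0,0.4,0,1],[0,0,0,0,0.3,0,1]]'
python3 -c "
from h import *
go(bw(-90,49,232),YAW+np.pi/2);print(ex@r.sense()['contact_force'][:2])"
python3 -m inch '[[0,0,0,0,0.3,0,1],[0,0,0,0,0.3,0,1],[0,0,0,0,0.3,0,1],[0,0,0,0,0.3,0,1],[0,0,0,0,0.3,0,1],[0,0,0,0,0,0,1]]'
python3 -c "
from h import *
go(bw(-57.5,49,232),YAW+np.pi/2);print(ex@r.sense()['contact_force'][:2])"
```

```text
clock: 9.72
eef_pos: [446.4, -60.9, 233.7]
tcp_rot: [3.141, 0.002, 2.908]
contact_force: [-0.4, -3.4, 4.9]
opening: 0.004
grasp_force: 2.2
t 9.7167 bank [-137.7   47.1  233.7] yaw [3.14142184e+00 1.72119286e-03 2.90809391e+00] F [-0.4 -3.4  4.9] open 0.0036297976070012563
shift/25 (old axes) [0.076 1.907 0.07 ] turn/pi [ 0.0001  0.0005 -0.    ] shift in new axes [0.076 1.907 0.07 ]
-3.4042319035988333
clock: 10.22
eef_pos: [454.5, -24.7, 232.8]
tcp_rot: [3.141, 0.0, 2.908]
contact_force: [-0.2, -2.9, 1.0]
opening: -0.0
grasp_force: 1.5
t 10.2167 bank [-100.6   47.6  232.8] yaw [3.14125483e+00 3.89968189e-05 2.90815410e+00] F [-0.2 -2.9  1. ] open -0.00034404906658195655
shift/25 (old axes) [0.055 1.722 0.031] turn/pi [0.0001 0.     0.    ] shift in new axes [0.055 1.722 0.03 ]
-2.828950731862606
```

```bash
python3 -m inch '[[0,0,0,0,0.25,0,1],[0,0,0,0,0.25,0,1],[0,0,0,0,0.25,0,1],[0,0,0,0,0.2,0,1],[0,0,0,0,0.2,0,1],[0,0,0,0,0,0,1]]'
python3 -c "
from h import *
go(bw(-57.5,49,232),YAW+np.pi/2);print(ex@r.sense()['contact_force'][:2])
f=grab_frame('side');save(f,'s5',(190,80,400,260),3)"
```

```text
clock: 10.72
eef_pos: [460.9, 2.4, 232.8]
tcp_rot: [3.141, -0.0, 2.907]
contact_force: [-0.7, 0.6, -0.4]
opening: -0.004
grasp_force: 0.0
t 10.7167 bank [-72.7  47.6 232.8] yaw [ 3.14149585e+00 -8.49044802e-05  2.90727130e+00] F [-0.7  0.6 -0.4] open -0.003663309389357583
shift/25 (old axes) [0.055 0.607 0.031] turn/pi [ 0.     -0.     -0.0003] shift in new axes [0.055 0.607 0.031]
0.39360288800182064
```

View pics/s5.png

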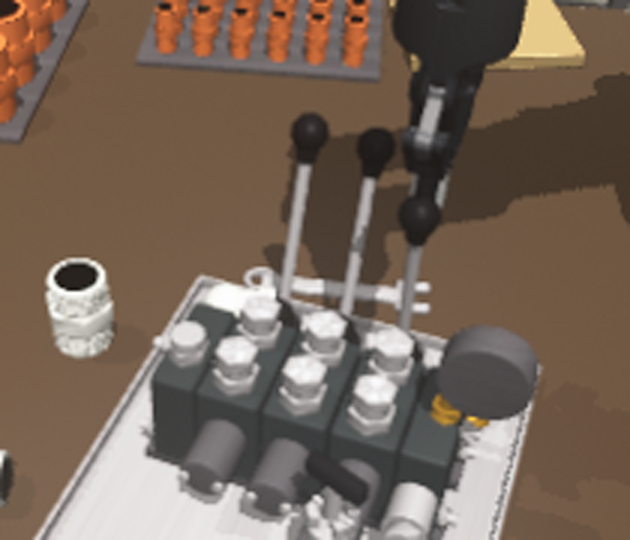

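The lever is well over (ball at (420,215)) and the contact force is zero. I'll measure its angle.

```bash
cat >> h.py <<'E'
from scipy.optimize import least_squares as L
def lever(f,y=48.4,px=-62.):
    B=cloud(f)
    col=f["pixels"].astype(int).max(2)<90
    best=None
    for th in np.arange(-.1,.6,.05):
        g=np.array([px+195*np.sin(th-.3),y,32+195*np.cos(th-.3)])
        fit=lambda P,t:np.linalg.norm(P-[px+195*np.sin(t-.3),y,32+195*np.cos(t-.3)],axis=1)-14
        m=(np.linalg.norm(np.nan_to_num(B-g),axis=-1)<20)&col&(B[...,2]>200);P=B[m]
        if len(P)<20: continue
        n=(abs(fit(P,th))<3).sum()
        if best is None or n>best[0]: best=(n,L(lambda t:fit(P,t[0]),[th],loss="soft_l1").x[0])
    return best
E
python3 - <<'E'
from h import *
import pickle
print(lever(pickle.load(open("f0.pkl","rb"))[1]))
for y in(-51.6,-1.6,48.4):print(y,lever(grab_frame("side"),y))
E
```

```text
(np.int64(146), np.float64(0.0014974985719780928))
-51.6 (np.int64(136), np.float64(-0.0031758508625956542))
-1.6 (np.int64(146), np.float64(-0.0007086656673814474))
48.4 (np.int64(151), np.float64(0.384482450373269))
```

```bash
python3 -m inch '[[0,0,0,0,0.2,0,1],[0,0,0,0,0.2,0,1],[0,0,0,0,0.2,0,1],[0,0,0,0,0.05,0,1],[0,0,0,0,0,0,1],[0,0,0,0,0,0,1]]'
python3 - <<'E'
from h import *
go(bw(-57.5,49,232),YAW+np.pi/2);print(ex@r.sense()['contact_force'][:2])
print(lever(grab_frame("side")))
E
```

```text
clock: 11.42
eef_pos: [464.7, 18.3, 232.8]
tcp_rot: [3.141, -0.0, 2.908]
contact_force: [-0.1, -0.8, 0.6]
opening: -0.002
grasp_force: 0.0
t 11.4167 bank [-56.4  47.6 232.8] yaw [ 3.14124472e+00 -4.76469641e-05  2.90796229e+00] F [-0.1 -0.8  0.6] open -0.0024385215662618134
shift/25 (old axes) [ 0.054 -0.044  0.032] turn/pi [ 0.0001 -0.     -0.    ] shift in new axes [ 0.054 -0.044  0.032]
-0.7863151716911082
(np.int64(168), np.float64(0.4945802558546204))
```

```bash
python3 -m inch '[[0,0,0,0,-0.5,0,1],[0,0,0,0,-0.8,0,1],[0,0,0,0,0,-0.5,1],[0,0,0,0,0,-1,1],[0,0,0,0,0,-0.5,1],[0,0,0,0,0,0,1]]'
python3 - <<'E'
from h import *
go(bw(118,47.7,283),YAW+1.2)
for y in(-51.6,-1.6,48.4):print(y,lever(grab_frame("side"),y))
E
```

```text
clock: 11.97
eef_pos: [458.6, -13.9, 285.5]
tcp_rot: [3.14, 0.005, 2.907]
contact_force: [-0.2, -0.9, 0.0]
opening: 0.002
grasp_force: 0.0
t 11.9667 bank [-89.1  46.1 285.5] yaw [3.14049603 0.00458818 2.90712404] F [-0.2 -0.9  0. ] open 0.0017433659437960677
shift/25 (old axes) [0.071 8.284 0.107] turn/pi [0.0006 0.0014 0.1177] shift in new axes [3.06  7.698 0.098]
-51.6 (np.int64(133), np.float64(-0.0028739269571955626))
-1.6 (np.int64(147), np.float64(-0.0005840420856538622))
48.4 (np.int64(161), np.float64(0.4950653167865502))
```

```bash
python3 -m inch '[[0,0,0,0.07,0.5,0,1],[0,0,0,0,1,0,1],[0,0,0,0,1,0,1],[0,0,0,0,1,0,1],[0,0,0,0,1,0,1],[0,0,0,0,1,0,0.5],[0,0,0,0,1,0,0.2],[0,0,0,0,1,0,0.2]]'
python3 -m inch '[[0,0,0,0,0.78,0,0.2],[0,0,0.03,0,0,0,0.2],[0,0,0.03,0,0,0,0.2],[0,0,0.03,0,0,0,0.2],[0,0,0.0277,0,0,0,0.2],[0,0,0,0,0,0,0.2],[0,0,0,0,0,0,0.2]]'
python3 -c "
from h import *
go(bw(118,47.6,150),YAW+1.197)"
```

```text
clock: 12.78
eef_pos: [498.3, 170.3, 281.3]
tcp_rot: [-3.14, -0.002, 2.908]
contact_force: [0.1, -0.3, 0.6]
opening: 0.423
grasp_force: 0.0
clock: 13.37
eef_pos: [502.9, 188.0, 281.7]
tcp_rot: [-3.14, -0.001, 2.541]
contact_force: [-0.7, 0.3, -0.4]
opening: 0.804
grasp_force: 0.0
t 13.3667 bank [117.6  49.7 281.7] yaw [-3.14008857e+00 -1.04645905e-03  2.54068153e+00] F [-0.7  0.3 -0.4] open 0.8043630740610834
shift/25 (old axes) [-0.079  0.055  5.266] turn/pi [-0.0005 -0.0003  0.002 ] shift in new axes [-0.073  0.047  5.266]
```

```bash
python3 -m inch '[[0,0,0.002,-0.08,0.05,0.4,0.2],[0,0,0,0,0,0.9,0.2],[0,0,0,0,0,1,0.2],[0,0,0,0,0,1,0.2],[0,0,0,0,0,1,0.2],[0,0,0,0,0,0.7,0.2],[0,0,0,0,0,0.34,0.2],[0,0,0,0,0,0,0.2]]'
python3 -c "
from h import *
go(bw(118,47.6,148),YAW+1.197)"
python3 -m inch '[[0,0,0,0,0,0,0.6],[0,0,0,0,0,0,1],[0,0,0,0,0,0,1],[0,0,0,0,0,0,1],[0,0,0,0,0,0,1],[0,0,0,0,0,0,1],[0,0,0,0,0,0,1]]'
python3 -c "
from h import *
go(bw(118,47.6,153),YAW+1.197)"
```

```text
clock: 14.03
eef_pos: [504.3, 187.4, 146.8]
tcp_rot: [-3.138, -0.002, 2.533]
contact_force: [0.1, -0.0, -0.1]
opening: 0.799
grasp_force: 0.0
t 14.0333 bank [117.3  48.2 146.8] yaw [-3.13811114e+00 -2.44392275e-03  2.53255056e+00] F [ 0.1 -0.  -0.1] open 0.7991794610130191
shift/25 (old axes) [-0.012  0.034 -0.048] turn/pi [-0.0011 -0.0008 -0.0006] shift in new axes [-0.013  0.034 -0.048]
clock: 14.62
eef_pos: [506.1, 187.6, 150.2]
tcp_rot: [3.141, 0.001, 2.532]
contact_force: [-0.1, -4.8, 7.1]
opening: 0.126
grasp_force: 61.0
t 14.6167 bank [117.9  46.5 150.2] yaw [3.14141790e+00 1.10887227e-03 2.53188000e+00] F [-0.1 -4.8  7.1] open 0.12594155045351837
shift/25 (old axes) [ 0.04  -0.013 -0.113] turn/pi [ 0.0001  0.0004 -0.0008] shift in new axes [ 0.04  -0.013 -0.113]
```

```bash
python3 -m inch '[[0,0,0,0,0,-0.1,1],[0,0,0,0,0,-0.1,1],[0,0,0,0,0,-0.06,1],[0,0,0,0,0,0,1],[0,0,0,0,0,0,1]]'
python3 -c "
from h import *
go(bw(118,47.6,155),YAW)"
```

```text
clock: 15.03
eef_pos: [505.6, 187.8, 155.4]
tcp_rot: [-3.141, -0.0, 2.532]
contact_force: [3.3, -2.1, -12.5]
opening: 0.128
grasp_force: 58.3
t 15.0333 bank [118.   47.  155.4] yaw [-3.14112058e+00 -3.14486411e-05  2.53151988e+00] F [  3.3  -2.1 -12.5] open 0.12768429263627362
shift/25 (old axes) [ 0.021 -0.009  0.016] turn/pi [-1.000e-04  1.000e-04  3.801e-01] shift in new axes [-0.    -0.023  0.016]
```

```bash
python3 -m inch '[[0,0,0.01,0,0,0,1],[0,0,0.03,0,0,0,1],[0,0,0.035,0,0,0,1],[0,0,0.035,0,0,0,1],[0,0,0.035,0,0,0,1],[0,0,0.035,0,0,0,1],[0,0,0.035,0,0,0,1],[0,0,0.035,0,0,0,1]]'
python3 -m inch '[[0,0,0.035,0,0,0,1],[0,0,0.035,0,0,0,1],[0,0,0.035,0,0,0,1],[0,0,0.025,0,0,0,1],[0,0,0,0,0,0,1],[0,0,0,0,0,0,1]]'
python3 -c "
from h import *
go(bw(118,47.6,143),YAW);print(r.sense()['wrist_torque'])"
```

```text
clock: 15.7
eef_pos: [505.5, 187.8, 155.3]
tcp_rot: [-3.141, 0.001, 1.741]
contact_force: [3.5, -2.3, -13.2]
opening: 0.127
grasp_force: 58.4
clock: 16.2
eef_pos: [505.4, 187.8, 155.4]
tcp_rot: [-3.141, 0.001, 1.34]
contact_force: [3.0, -3.1, -13.1]
opening: 0.127
grasp_force: 58.4
t 16.2 bank [117.9  47.2 155.4] yaw [-3.14093955e+00  7.99898708e-04  1.34047020e+00] F [  3.   -3.1 -13.1] open 0.126647967244937
shift/25 (old axes) [ 0.005 -0.015  0.495] turn/pi [-0.0002  0.0003  0.001 ] shift in new axes [ 0.004 -0.015  0.495]
[-0.61797259 -0.56543334 -0.00386441]
```

```bash
python3 -m inch '[[0,0,0.001,0,0,0.1,1],[0,0,0,0,0,0.1,1],[0,0,0,0,0,0.1,1],[0,0,0,0,0,0.1,1],[0,0,0,0,0,0.06,1],[0,0,0,0,0,0,1],[0,0,0,0,0,0,1]]'
python3 -c "
from h import *
go(bw(118,47.6,143),YAW);print(r.sense()['wrist_torque']);print(lever(grab_frame('side')))"
```

```text
clock: 16.78
eef_pos: [505.6, 187.9, 144.3]
tcp_rot: [-3.141, 0.0, 1.335]
contact_force: [-0.0, -5.1, -6.8]
opening: 0.128
grasp_force: 59.2
t 16.7833 bank [118.1  47.1 144.3] yaw [-3.14127177e+00  3.08359521e-04  1.33478792e+00] F [-0.  -5.1 -6.8] open 0.1284930284445546
shift/25 (old axes) [-0.005 -0.022  0.052] turn/pi [-0.0001  0.0001 -0.0008] shift in new axes [-0.005 -0.022  0.052]
[-0.83266438 -0.14254137  0.04303428]
None
```

```bash
python3 -m inch '[[0,0,0,0,0,0.05,1],[0,0,0,0,0,0.03,1],[0,0,0,0,0,0,1]]'
python3 -m inch '[[0,0,0,0,0,0,0.6],[0,0,0,0,0,0,0.3],[0,0,0,0,0,0,0.2],[0,0,0,0,0,0,0.2],[0,0,0,0,0,-0.4,0.2],[0,0,0,0,0,-0.8,0.2],[0,0,0,0,0,-1,0.2],[0,0,0,0,0,-1,0.2]]'
python3 -m inch '[[0,0,0,0,0,-1,0.2],[0,0,0,0,0,-0.6,0.2],[0,0,0,0,0,-0.4,0.2],[0,0,0,0,0,0,0.2],[0,0,0,0,0,0,0.2]]'
python3 - <<'E'
from h import *
f=grab_frame("wrist");save(f,"w6",None,1.5)
B=cloud(f);m=(abs(B[...,0]-115)<35)&(abs(B[...,1]-48)<20)&(B[...,2]>134)&(B[...,2]<165);P=B[m];print(len(P),cv2.minAreaRect(P[:,:2].astype(np.float32)),P.mean(0))
g=grab_frame("side")
for y in(-51.6,-1.6,48.4):print(y,lever(g,y))
save(g,"s6",None,1.5);print(r.sense()["clock"])
E
```

```text
clock: 17.08
eef_pos: [505.9, 188.0, 143.3]
tcp_rot: [3.141, -0.0, 1.335]
contact_force: [-1.6, -5.6, 4.5]
opening: 0.128
grasp_force: 60.8
clock: 17.75
eef_pos: [505.4, 188.1, 223.6]
tcp_rot: [-3.141, 0.0, 1.335]
contact_force: [-0.3, 0.6, -0.3]
opening: 0.801
grasp_force: 0.0
clock: 18.17
eef_pos: [505.7, 188.1, 272.4]
tcp_rot: [3.141, -0.0, 1.335]
contact_force: [0.1, 0.2, -1.3]
opening: 0.802
grasp_force: 0.0
573 ((117.71297454833984, 47.2806510925293), (42.99959945678711, 11.98405647277832), 0.14990249276161194) [119.08285942  47.26932845 140.46359364]
-51.6 None
-1.6 None
48.4 None
18.2667
```

View pics/w6.png

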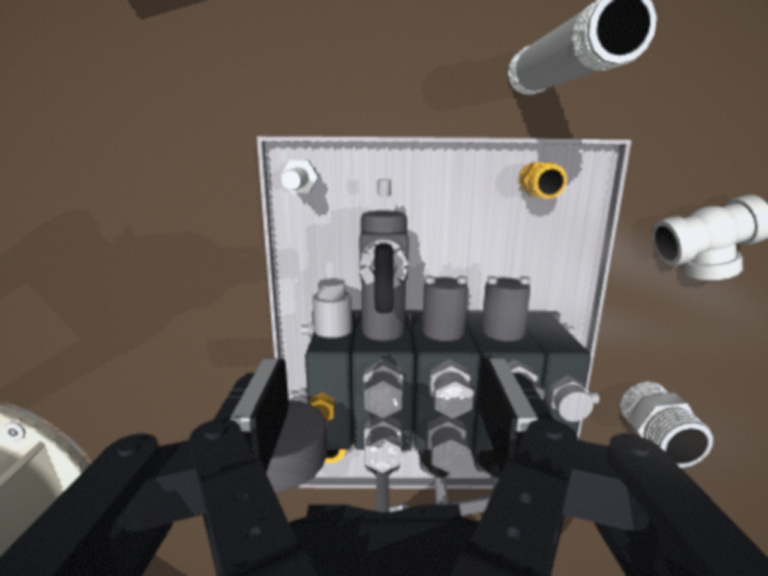

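View pics/s6.png

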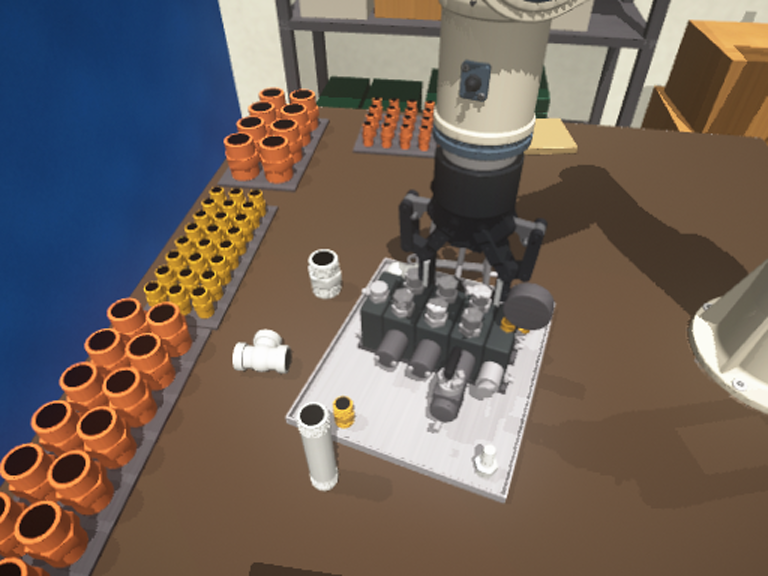

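The T-handle is back along the bank's x with its top at 140.5 mm, the home height measured at the start. The arm hides the levers, so I'll move it aside for a last check.

```bash
python3 -m inch '[[0,0,0,0.4,0,-0.4,0.2],[0,0,0,0.7,0.5,-0.6,0.2],[0,0,0,0.7,0.7,-0.6,0.2],[0,0,0,0.7,0.7,-0.4,0.2],[0,0,0,0.7,0.7,0,0.2],[0,0,0,0.7,0.7,0,0.2],[0,0,0,0.7,0.5,0,0.2],[0,0,0,0.3,0.2,0,0.2]]'
python3 -m inch '[[0,0,0,0,0,0,0.2],[0,0,0,0,0,0,0.2]]'
python3 - <<'E'
from h import *
for n in("side","top"):
  g=grab_frame(n)
  for y in(-51.6,-1.6,48.4):print(n,y,lever(g,y))
  B=cloud(g);m=(abs(B[...,0]-117)<35)&(abs(B[...,1]-48)<25)&(B[...,2]>134)&(B[...,2]<155);P=B[m];print(len(P),P.mean(0) if len(P) else 0)
E
```

```text
clock: 18.93
eef_pos: [633.2, 285.8, 321.4]
tcp_rot: [-3.141, -0.0, 1.335]
contact_force: [-0.8, -0.5, 0.0]
opening: 0.8
grasp_force: 0.0
clock: 19.1
eef_pos: [631.0, 283.9, 321.4]
tcp_rot: [-3.14, 0.001, 1.335]
contact_force: [-1.2, -0.9, -0.8]
opening: 0.799
grasp_force: 0.0
side -51.6 (np.int64(132), np.float64(-0.0038054906529986932))
side -1.6 (np.int64(140), np.float64(0.0009236392605699997))
side 48.4 (np.int64(168), np.float64(0.4953329998595824))
137 [121.65737751  48.8269074  141.03252188]
top -51.6 (np.int64(100), np.float64(-0.007819201534802268))
top -1.6 (np.int64(96), np.float64(-0.004265845927756123))
top 48.4 (np.int64(100), np.float64(0.4915256744667707))
86 [117.21022728  48.27966336 141.21638853]
```

```bash
python3 -c "
from h import *
print(r.sign_off())"
```

```text
the job is handed in; nothing more can be done
None
```

The job is handed in at about 19 s: the float lever rests in its float notch (about 0.495 rad), the T-handle is turned back and the plunger sits at its home height, the other two levers are at neutral, and I saw nothing else disturbed.

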